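# Extend a trestle leg to its next lock hole

### The job

An adjustable trestle leg lies on the workshop bench. First press the hold-down clip over its tube fully home; then pull the lock plunger's knob up and slide the leg section outward, towards its foot, from the long slot to the next hole (the first one, not those beyond). Push the plunger fully down into that hole and finish while still holding the knob down with the fingers; leave the other things on the bench where they are.

Things in the scene. Friction and masses are not known exactly. Their poses are not given: they have to be found in the camera images.
- tube: Fixed aluminium square tube, 40 mm wide, lying on two saddles; its top is 70 mm above the bench. Origin: on the bench under its centre line. +x runs along the tube, outward (towards the robot's right, within 0.35 rad); z up. It spans x = -200 to 155 mm. On the top's centre line: a slot from x = -52 to -8 mm, then square 14 mm holes at x = 45, 85, 125 mm. The clip is at x = -160 mm.
- next_hole (a point): Centre of the mouth of the first square hole (14 x 14 mm, 15 mm deep) after the slot, at the tube's x = +45 mm, 70 mm above the bench: where the pin must end. Its axes are the tube's. It is hidden under the leg's sleeve when the pin is over it.
- clip (a joint): Height in m of the black plastic hold-down clip above its seat: 0 = fully home; it starts 0.009 to 0.015. It slides straight down over the tube, needs about 8 N plus a little for speed, and stays where it is left (no spring). Solid stop at 0.
- clip_top (a point): Centre of the clip's flat top (44 mm along the tube, 58 mm across). 78 mm above the bench when home, higher by the clip's joint value.
- leg (a joint): Position in m of the grey sliding leg section, growing outward: starts 0 to 0.03 (pin in the slot); 0.09 = pin centred on the next hole; 0.13, 0.17 the farther holes. Friction 2.5 N; stays where left. It is a sleeve round the tube (70 mm long, 52 wide, top 76 mm above the bench; pin in its middle), with two flat bars out to a foot plate ending 246 mm beyond the pin.
- plunger (a joint): Height in m of the lock plunger: 0 = pin fully home (solid stop), 0.022 = right up. A spring centres it at 0.005, where it rests in slot or hole, half engaged, locking the leg. 0.7 N per mm: 3.5 N keeps it home. The 10 mm round-nosed pin is clear of the tube's top above 0.013; let go between holes it rests on the top and pops down when it meets a hole. Play in a hole: 2 mm either way.
- knob: Black cylindrical knob on the plunger, 28 mm diameter, 24 mm tall, upright; moves with leg and plunger. Origin: centre of its underside, 101 mm above the bench when fully home (106 mm at rest). Beside it is free space down to the sleeve's top (76 mm); the steel boss below it is 22 mm in diameter, up to 100 mm.
- knob_top (a point): Centre of the knob's flat top, 125 mm above the bench when fully home, 130 mm at rest in the slot.
- wrench: Bystander: steel wrench 180 mm long lying on the bench to the robot's right, past the leg's foot; leave alone.
- spray_can: Bystander: upright can, 60 mm diameter, 130 mm tall, to the robot's left; leave alone. Origin under its centre.
- jar: Bystander: upright closed jar, 64 mm diameter, 80 mm tall, beyond the leg; leave alone. Origin under its centre.
- mallet: Bystander: wooden-handled hammer 240 mm long lying beyond the leg; leave alone.

How it is judged:
On the way, in this order (a step that is already met when the one before it is completed fails the run):
1. the clip is pressed fully home while the pin is still in the slot (value of joint clip below 0.002 m and value of joint leg below 0.045 m), for 0.1 s.
2. the plunger is pulled clear of the slot (value of joint plunger above 0.0125 m and value of joint leg below 0.06 m), for 0.05 s.
At the end, for the whole second after the job is handed in: The clip is home (within 2.5 mm), the leg's pin is in the next hole (leg within 4 mm of 0.09 m), the plunger is pressed home (within 2 mm) with the fingers on the knob (over 1.5 N), and the bystanders lie within 30 mm of where they were; all of this lasts while the robot keeps holding (value of joint clip below 0.0025 m and value of joint leg between 0.086 and 0.094 m and value of joint plunger below 0.002 m and contact force between the fingers and knob above 1.5 N and distance of each of wrench, spray_can, jar, mallet from where it was at the start of the episode below 0.03 m); the arm keeps its last pose, push and grip.
It fails at once if a bystander is knocked away (distance of any of wrench, spray_can, jar, mallet from where it was at the start of the episode above 0.03 m).
It also fails if it takes over 48 s, if anything falls off the work surface, if the arm or the gripper's body presses on something with over 40 N, if the wrist force passes 120 N, or if a joint passes its speed limit or range.

### The arm

A 6-joint arm with a two-finger parallel gripper is mounted at the origin on the work surface. World frame = base frame: x ahead of the robot, y to its left, z up, the work surface at z = 0. Lengths are in m, angles in rad, forces in N, time in s.
With the tool pointing down it reaches from about 0.3 to 1 m from the base axis. Payload 5.1 kg.
Tool frame: the origin (TCP) lies midway between the tips of the shut fingers; the grasp point (between the pads) lies 19 mm behind it (ctrl.grasp_offset is the z of the grasp point in the tool frame, in m); z points along the fingers, y is the line along which they close (so a half turn about z gives the same grasp; the last joint's range is limited). The gripper opens to 95 mm and grips with 3 to 60 N. Pads are 20 mm wide; open, the fingers measure 119 mm over their backs; the gripper's body (75 mm by 180 mm) begins 59 mm behind the grasp point.
Start: joints at [-1.412, 0.124, 1.65, -0, 1.367, -0.083], TCP at [0.156, -0.631, 0.215] pointing down, gripper open.
Joint ranges: [-2.61, 2.61], [-1.02, 2.33], [0.03, 2.71], [-1.35, 4.49], [0.32, 2.68], [-2.91, 2.91]. Speed limits (rad/s): [2.57, 2.57, 3.14, 3.14, 3.14, 3.14].

### API

Orientations are given as a unit quaternion [x, y, z, w].
In Python, from plant import ctrl gives the robot as it stands. The module is installed in compiled form; this text tells all that it offers.
- The arm moves only by the tool move_arm, never from a script. Its arguments are lists of equal length, an entry for each row: "fingers": the closure, from -1 (fully open) to 1 (shut); "xyz": the shift along the tool's x, y, z in units of 25 mm (1.0 is 25 mm), a list of three; "rot": the turn, a rotation vector about the tool's x, y, z in units of 6 degrees (1.0 is 6 degrees), a list of three. A call has 1 to 10 rows; each row shifts and turns the commanded pose from where the row before left it, along the tool's axes as they then stand; what a row does not reach is not made up. A row lasts 1/10 s, in which the tool goes at most 50 mm and 8.59 degrees, less where a joint would pass 70% of its speed; a pose out of reach is approached as far as the arm can. A call is refused whole if a number of a shift passes 1 or a number of a turn 1, either way. A call with a gripper value outside its range is refused whole. The fingers move at their own pace and stop on an object; "force" is the grip in N (left out, the last holds). Time passes only in rows, so rows that do not move let the fingers close. It gives the time, the measured TCP pose, the force, the opening and the grip force at its end, in the units of the state.
- ctrl.observe(): the state, without advancing time (a new reading comes with each control period).
- ctrl.snapshot(name): name is "scene" or "top" or "wrist"; returns (picture, depth): 400x640x3 uint8, blue, green, red; 400x640 float32, m along the optical axis (not along the pixel's ray), 0 where there is no reading.
- ctrl.get_calibration(name): a dict with "fx", "fy", "cx", "cy" (pixels), "position" and "rotation" of the camera in the world; the wrist camera has in their place "mount" (4x4, takes a point from camera to tool coordinates, whose origin is the TCP and whose axes are the flange's). Camera axes: x right, y down, z forward; pixel columns grow to the right and rows downward; lengths in m; the calibration is good to about 2 mm. A picture is of the moment at which its call begins: read the wrist's pose just before it. get_calibration takes no time and is no camera call.
- ctrl.sign_off(): hands the job in; it is judged then, once.
The state is a dict: "time_s": time; "joint_pos": joint angles; "joint_vel": joint speeds; "effort": joint torques, N m; "position": TCP position; "orientation": TCP orientation; "contact_force": force on the tool from outside, world axes, zero at the start; "torque": the same for the moment, N m; "width": finger opening in m; "grasp_force": force on a finger pad.
Only numpy, scipy, OpenCV 4.12 (cv2) and the standard library are available. Lean on these libraries where they do the work, as an engineer would, in place of code of your own. Each camera call takes 0.05 s, during which the arm holds its last target. There are 200 camera calls.

## Working session

There is one attempt and no reset: what is moved stays moved. The work goes in short steps, Python scripts to look and compute and a tool call to move; the robot and the scene stay as the last step left them, time stands still between calls to the robot, and variables do not carry over. Pictures are saved under pics/ and viewed, at most 10 in all, crops included, and the job is handed in when it is done.

Besides the shell and the picture viewer there is one more tool, called by a JSON object that holds its "method" and its "body", one argument or row to a line. move_arm: Moves the arm, as the interface text tells. Its arguments: {"type":"object","properties":{"fingers":{"type":"array"},"xyz":{"type":"array"},"rot":{"type":"array"},"force":{"type":"number"}},"required":["fingers","xyz","rot"]}

```bash
mkdir -p pics; python3 - <<'E'
from plant import ctrl
import cv2,numpy as np
for n in("scene","top"):
    p,d=ctrl.snapshot(n);cv2.imwrite(f"pics/{n}0.png",p);np.save(f"pics/{n}0.npy",d)
    print(n,ctrl.get_calibration(n))
print(ctrl.get_calibration("wrist"));print(ctrl.observe(),ctrl.grasp_offset)
E
```

```text
scene {'fx': 383.4934555440035, 'fy': 383.4934555440035, 'cx': 321.33203903603487, 'cy': 196.18947711273404, 'position': array([1.2579542 , 0.24427746, 0.85610923]), 'rotation': array([ 0.53279503,  0.76199385, -0.30252458, -0.20969909])}
top {'fx': 371.0976583092993, 'fy': 371.0976583092993, 'cx': 307.81025324285366, 'cy': 194.86350075820963, 'position': array([ 0.52308485, -0.02208204,  1.13529764]), 'rotation': array([-0.70423696,  0.70859177, -0.02852782,  0.03367747])}
{'fx': 308.04792352915143, 'fy': 308.04792352915143, 'cx': 319.41669811306355, 'cy': 190.92159313592202, 'mount': array([[ 1.13705720e-03, -9.57690528e-01, -2.87797777e-01,
         8.14405669e-02],
       [ 9.99998851e-01,  1.37734256e-03, -6.32430279e-04,
        -5.49576048e-04],
       [ 1.00206861e-03, -2.87796727e-01,  9.57690994e-01,
        -1.70016172e-01],
       [ 0.00000000e+00,  0.00000000e+00,  0.00000000e+00,
         1.00000000e+00]])}
{'time_s': 0.1, 'joint_pos': array([-1.41159912e+00,  1.24462669e-01,  1.65152338e+00, -3.84560319e-05,
        1.36751692e+00, -8.26487071e-02]), 'joint_vel': array([-0.0002168 , -0.0020928 , -0.0034907 ,  0.00059608, -0.00026962,
        0.00026702]), 'effort': array([ 4.55348800e-04, -4.18881726e+01, -3.61094892e+01,  7.76290032e-02,
        4.61585959e-02, -7.01704721e-05]), 'position': array([ 0.15550961, -0.6305238 ,  0.21350355]), 'orientation': array([ 9.92696800e-01,  1.20632293e-01, -5.53635651e-05, -9.53736232e-04]), 'contact_force': array([ 0.76033713, -0.16551696,  1.11627676]), 'torque': array([-0.04692919,  0.06603438, -0.03574878]), 'grasp_force': 0.0, 'width': 0.0951964880159356} -0.0188
```

View pics/top0.png

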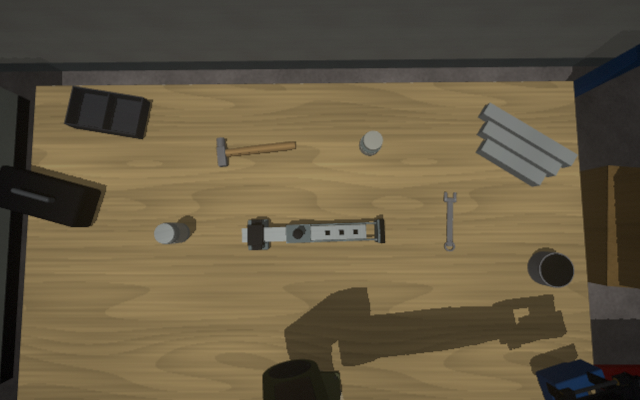

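View pics/scene0.png

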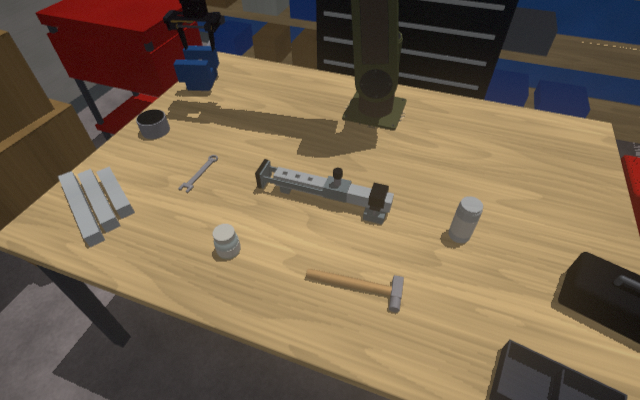

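The top view shows the tube along row ~232: the clip is near (258,234), the knob near (298,232) and the holes at columns 327, 341 and 355. The can is at (170,233), the wrench at (449,220), the jar at (371,143) and the mallet at (255,150). The scene view agrees.

```bash
cat > h.py <<'E'
import numpy as np,cv2
from scipy.spatial.transform import Rotation as R
from plant import ctrl
def cam(n):
    c=ctrl.get_calibration(n)
    if n!="wrist": return c,np.array(c["position"]),R.from_quat(c["rotation"]).as_matrix()
    o=ctrl.observe();r=R.from_quat(o["orientation"]).as_matrix();m=c["mount"]
    return c,o["position"]+r@m[:3,3],r@m[:3,:3]
def ray(C,u,v,z):
    c,p,r=C;d=r@np.array([(u-c["cx"])/c["fx"],(v-c["cy"])/c["fy"],1]);return p+d*(z-p[2])/d[2]
def cloud(C,d):
    c,p,r=C;v,u=np.mgrid[:d.shape[0],:d.shape[1]]
    return p+np.stack([(u-c["cx"])/c["fx"]*d,(v-c["cy"])/c["fy"]*d,d],-1)@r.T
E
python3 - <<'E'
from h import *
p=cv2.imread("pics/top0.png");d=np.load("pics/top0.npy");C=cam("top")
g=cv2.cvtColor(p,cv2.COLOR_BGR2GRAY);x0,y0,x1,y1=235,210,390,255
cv2.imwrite("pics/c.png",cv2.resize(p[y0:y1,x0:x1],None,fx=5,fy=5,interpolation=cv2.INTER_NEAREST))
P=cloud(C,d)
n,l,s,ce=cv2.connectedComponentsWithStats((g[y0:y1,x0:x1]<65).astype(np.uint8))
for i in range(1,n):
    if s[i,4]>5:
        u,v=ce[i]+[x0,y0];print(s[i],u.round(1),v.round(1),ray(C,u,v,.07).round(4),ray(C,u,v,.09).round(4),ray(C,u,v,.13).round(4))
for u,v in((258,234),(298,232),(170,233),(371,143)):print(P[v,u].round(4))
Q=P[y0:y1,x0:x1]
for lo,hi in((.08,.1),(.11,.14)):
    m=(Q[...,2]>lo)&(Q[...,2]<hi);print(m.sum(),np.median(Q[m],0),Q[m].min(0),Q[m].max(0))
E
```

```text
[ 12   9  23  31 485] 256.7 233.3 [0.5078 0.1322 0.07  ] [0.5081 0.1293 0.09  ] [0.5087 0.1235 0.13  ]
[138   8  12  25 137] 381.1 229.1 [ 0.5178 -0.2231  0.07  ] [ 0.5179 -0.2193  0.09  ] [ 0.5181 -0.2118  0.13  ]
[73 13 13  1 13] 314.0 223.0 [ 0.5361 -0.0318  0.07  ] [ 0.5359 -0.0317  0.09  ] [ 0.5354 -0.0313  0.13  ]
[107  12  10   1  10] 346.5 222.0 [ 0.5384 -0.1248  0.07  ] [ 0.5381 -0.1229  0.09  ] [ 0.5376 -0.119   0.13  ]
[139  13   4  16  42] 375.9 231.0 [ 0.5123 -0.2083  0.07  ] [ 0.5125 -0.2048  0.09  ] [ 0.5129 -0.1978  0.13  ]
[ 58  16  13  13 116] 298.7 232.0 [0.5109 0.0121 0.07  ] [0.5111 0.0115 0.09  ] [0.5116 0.0102 0.13  ]
[91 21  4  4 16] 327.5 232.5 [ 0.5089 -0.0702  0.07  ] [ 0.5091 -0.0693  0.09  ] [ 0.5097 -0.0675  0.13  ]
[105  20   4   4  15] 341.4 231.6 [ 0.5112 -0.1099  0.07  ] [ 0.5114 -0.1082  0.09  ] [ 0.5119 -0.1049  0.13  ]
[119  20   4   4  13] 355.2 231.6 [ 0.5109 -0.1491  0.07  ] [ 0.5111 -0.1467  0.09  ] [ 0.5116 -0.142   0.13  ]
[33 33  3  5 11] 268.6 245.1 [0.4741 0.0979 0.07  ] [0.475  0.0956 0.09  ] [0.4769 0.0911 0.13  ]
[0.506  0.1261 0.0863]
[0.5115 0.012  0.13  ]
[0.5107 0.3582 0.1295]
[ 0.7646 -0.1974  0.0833]
338 [0.50606239 0.13432548 0.08769679] [ 0.47802638 -0.2271198   0.08000512] [0.53771713 0.15763415 0.09175513]
85 [0.50874043 0.01478886 0.12885321] [0.49531393 0.00129746 0.11604019] [0.51954921 0.02836422 0.13309283]
```

View pics/c.png

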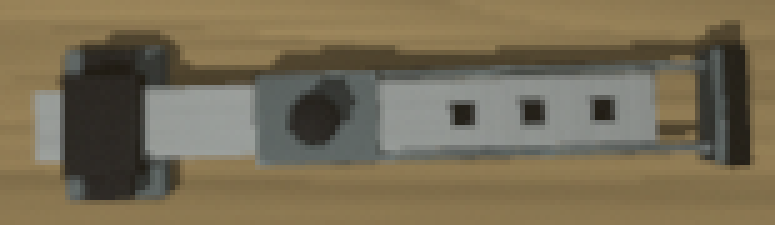

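The crop shows the clip at about (105,120), the knob's top at (317,118), and the holes at (462,114), (533,111) and (603,109). That puts the clip near world (0.507, 0.133), with the tube running along −y. I'll turn the tool to line up with the tube and travel towards the clip.

{"method": "move_arm", "body": {
  "fingers": [1,1,1,1,1,1,1,1,1,1],
  "force": 20,
  "xyz": [
    [0,0,0],
    [0,0,0],
    [0,0,0],
    [1,-1,0],
    [1,-1,0],
    [1,-1,0],
    [1,-1,0],
    [1,-1,0],
    [1,-1,0],
    [1,-1,0]
  ],
  "rot": [
    [0,0,0.7],
    [0,0,0.7],
    [0,0,0.7],
    [0,0,0],
    [0,0,0],
    [0,0,0],
    [0,0,0],
    [0,0,0],
    [0,0,0],
    [0,0,0]
  ]
}}

```text
time_s: 1.1
position: [0.3274, -0.4509, 0.2141]
orientation: [1.0, 0.011, -0.0, -0.0]
contact_force: [0.6, 0.1, -1.0]
width: 0.0205
grasp_force: 0.0
```

{"method": "move_arm", "body": {
  "fingers": [1,1,1,1,1,1,1,1,1,1],
  "xyz": [
    [1,-1,0],
    [1,-1,0],
    [1,-1,0],
    [1,-1,0],
    [0.5,-1,0],
    [0,-1,0],
    [0,-1,0],
    [0,-1,0],
    [0,-1,0],
    [0,-1,0]
  ],
  "rot": [
    [0,0,0],
    [0,0,0],
    [0,0,0],
    [0,0,0],
    [0,0,0],
    [0,0,0],
    [0,0,0],
    [0,0,0],
    [0,0,0],
    [0,0,0]
  ]
}}

```text
time_s: 2.1
position: [0.4333, -0.1987, 0.2141]
orientation: [1.0, 0.011, -0.0, -0.0]
contact_force: [0.0, 0.5, 0.7]
width: 0.0005
grasp_force: 0.0
```

{"method": "move_arm", "body": {
  "fingers": [1,1,1,1,1,1,1],
  "xyz": [
    [0.6,-1,0],
    [0.6,-1,0],
    [0,-1,0],
    [0,-1,0],
    [0,-1,0],
    [0,-1,0],
    [0,0,0]
  ],
  "rot": [
    [0,0,0],
    [0,0,0],
    [0,0,0],
    [0,0,0],
    [0,0,0],
    [0,0,0],
    [0,0,0]
  ]
}}

```text
time_s: 2.8
position: [0.46, -0.0472, 0.2141]
orientation: [1.0, 0.013, -0.0, -0.0]
contact_force: [-0.4, 0.7, 0.4]
width: 0.0004
grasp_force: 0.0
```

```bash
python3 - <<'E'
from h import *
C=cam("wrist");p,d=ctrl.snapshot("wrist");cv2.imwrite("pics/w1.png",p);np.save("pics/w1.npy",d)
print(C[1])
g=cv2.cvtColor(p,cv2.COLOR_BGR2GRAY)
n,l,s,ce=cv2.connectedComponentsWithStats((g<55).astype(np.uint8))
for i in range(1,n):
    if s[i,4]>60:
        u,v=ce[i];print(s[i],ce[i].round(1),ray(C,u,v,.07).round(4),ray(C,u,v,.09).round(4),ray(C,u,v,.13).round(4))
P=cloud(C,d)
for lo,hi in((.066,.073),(.074,.08),(.083,.098),(.12,.14)):
    m=(P[...,2]>lo)&(P[...,2]<hi)&(abs(P[...,0]-.51)<.045)&(abs(P[...,1])<.25);q=P[m]
    if m.sum(): print(lo,m.sum(),np.median(q,0).round(4),np.percentile(q,2,0).round(4),np.percentile(q,98,0).round(4))
E
```

```text
[ 0.54139047 -0.0448095   0.38410613]
[ 101   87   73   84 3876] [135.1 129.3] [0.5064 0.1402 0.07  ] [0.5086 0.1285 0.09  ] [0.5131 0.1049 0.13  ]
[ 471   96   42   70 1024] [498.8 128.3] [ 0.517  -0.2248  0.07  ] [ 0.5186 -0.2133  0.09  ] [ 0.5217 -0.1904  0.13  ]
[231 120  37  35 973] [248.8 137.1] [0.5016 0.0262 0.07  ] [0.5042 0.0217 0.09  ] [0.5092 0.0126 0.13  ]
[336 125  13  12 155] [342.  130.5] [ 0.5108 -0.0677  0.07  ] [ 0.5127 -0.0662  0.09  ] [ 0.5166 -0.0633  0.13  ]
[375 125  12  12 132] [380.8 130.5] [ 0.5118 -0.1067  0.07  ] [ 0.5137 -0.1027  0.09  ] [ 0.5174 -0.0949  0.13  ]
[415 125  10  12 110] [419.6 130.5] [ 0.5128 -0.1457  0.07  ] [ 0.5146 -0.1392  0.09  ] [ 0.5182 -0.1264  0.13  ]
[    0   221   640   179 73743] [319.  333.4] [ 0.2626 -0.051   0.07  ] [ 0.2804 -0.0506  0.09  ] [ 0.3159 -0.0499  0.13  ]
0.066 9094 [ 0.5099 -0.0566  0.0698] [ 0.4878 -0.2106  0.068 ] [0.531  0.1721 0.0715]
0.074 4037 [ 0.515  -0.0063  0.0759] [ 0.4825 -0.2284  0.0743] [0.5441 0.0492 0.0778]
0.083 2941 [0.5064 0.1347 0.0877] [0.4775 0.1143 0.0843] [0.5325 0.157  0.0893]
0.12 907 [0.5088 0.0138 0.129 ] [0.4959 0.002  0.1231] [0.5207 0.0267 0.1306]
```

View pics/w1.png

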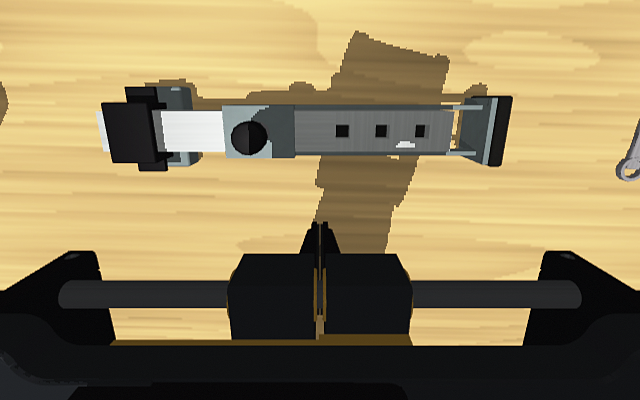

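The wrist view shows the clip's top at about (130,135), the knob's top at (248,137) and the holes at (342,130), (381,130) and (420,130). The tool yaw already matches the tube at about 0.026 rad. Next I'll move over the clip at (0.506, 0.135) and lower the tool.

{"method": "move_arm", "body": {
  "fingers": [1,1,1,1,1,1,1,1,1],
  "xyz": [
    [0.5,-0.9,0],
    [0.5,-0.9,0],
    [0.5,-0.9,0],
    [0.55,-0.9,0],
    [0,-0.9,0],
    [0,-0.9,0.6],
    [0,-0.9,0.8],
    [0,-0.93,0.8],
    [0,0,0.8]
  ],
  "rot": [
    [0,0,0],
    [0,0,0],
    [0,0,0],
    [0,0,0],
    [0,0,0],
    [0,0,0],
    [0,0,0],
    [0,0,0],
    [0,0,0]
  ]
}}

```text
time_s: 3.75
position: [0.5079, 0.1335, 0.1387]
orientation: [1.0, 0.012, -0.0, -0.0]
contact_force: [0.4, -0.5, 0.4]
width: 0.0004
grasp_force: 0.0
```

{"method": "move_arm", "body": {
  "fingers": [1,1,1,1,1,1,1,1,1,1],
  "xyz": [
    [0,0,0.8],
    [0,0,0.8],
    [0,0,0.15],
    [0,0,0.1],
    [0,0,0.1],
    [0,0,0.1],
    [0,0,0.1],
    [0,0,0.1],
    [0,0,0.1],
    [0,0,0]
  ],
  "rot": [
    [0,0,0],
    [0,0,0],
    [0,0,0],
    [0,0,0],
    [0,0,0],
    [0,0,0],
    [0,0,0],
    [0,0,0],
    [0,0,0],
    [0,0,0]
  ]
}}

```text
time_s: 4.75
position: [0.5087, 0.1325, 0.0827]
orientation: [1.0, 0.011, 0.001, 0.0]
contact_force: [-1.5, -1.6, 5.6]
width: 0.0003
grasp_force: 2.6
```

{"method": "move_arm", "body": {
  "fingers": [1,1,1,1,1,1,1,1],
  "xyz": [
    [0,0,0.1],
    [0,0,0.1],
    [0,0,0.1],
    [0,0,0.1],
    [0,0,0.1],
    [0,0,0.1],
    [0,0,0],
    [0,0,0]
  ],
  "rot": [
    [0,0,0],
    [0,0,0],
    [0,0,0],
    [0,0,0],
    [0,0,0],
    [0,0,0],
    [0,0,0],
    [0,0,0]
  ]
}}

```text
time_s: 5.55
position: [0.5095, 0.1326, 0.0777]
orientation: [1.0, 0.011, -0.0, 0.001]
contact_force: [-30.1, -6.5, 58.8]
width: 0.0003
grasp_force: 29.2
```

The tool stopped at 77.7 mm with 59 N, so the clip is home. Now lift, open the fingers and go above the knob.

{"method": "move_arm", "body": {
  "fingers": [1,1,0,-1,-1,-1,-1,-1,-1,-1],
  "xyz": [
    [0,0,-0.5],
    [0,0,-1],
    [0,0,-1],
    [0,0,-1],
    [0,0,-1],
    [0,0.9,0],
    [0,0.9,0],
    [0,0.95,0],
    [0,1,0],
    [0,1,0]
  ],
  "rot": [
    [0,0,0],
    [0,0,0],
    [0,0,0],
    [0,0,0],
    [0,0,0],
    [0,0,0],
    [0,0,0],
    [0,0,0],
    [0,0,0],
    [0,0,0]
  ]
}}

```text
time_s: 6.55
position: [0.5105, 0.0129, 0.179]
orientation: [1.0, 0.011, 0.001, 0.0]
contact_force: [-0.2, 0.2, -0.9]
width: 0.0591
grasp_force: 0.0
```

{"method": "move_arm", "body": {
  "fingers": [-1,-1],
  "xyz": [
    [0,0,0],
    [0,0,0]
  ],
  "rot": [
    [0,0,0],
    [0,0,0]
  ]
}}

```text
time_s: 6.75
position: [0.5105, 0.0137, 0.1788]
orientation: [1.0, 0.01, 0.0, -0.0]
contact_force: [0.2, 0.3, 0.9]
width: 0.0751
grasp_force: 0.0
```

```bash
python3 - <<'E'
from h import *
o=ctrl.observe();C=cam("top");p,d=ctrl.snapshot("scene");C=cam("scene");P=cloud(C,d)
for lo,hi in((.074,.098),(.115,.14)):
    m=(P[...,2]>lo)&(P[...,2]<hi)&(abs(P[...,0]-.51)<.04)&((abs(P[...,1]-.0138)<.025) if lo>.1 else (abs(P[...,1]-.136)<.04));q=P[m]
    if len(q): print(len(q),q.mean(0),np.percentile(q,[2,50,98],axis=0))
print(o["position"],o["width"],R.from_quat(o["orientation"]).as_matrix().round(4))
p,d=ctrl.snapshot("wrist");C=cam("wrist");P=cloud(C,d)
m=(P[...,2]>.122)&(P[...,2]<.136)&(abs(P[...,0]-.51)<.03)&(abs(P[...,1]-.0138)<.03)
if m.sum():print(m.sum(),np.percentile(P[m],[2,50,98],axis=0))
E
```

```text
236 [0.50836183 0.13741381 0.07695819] [[0.47868697 0.11667232 0.07433422]
 [0.50866723 0.13733724 0.07686924]
 [0.53609432 0.15832409 0.08025413]]
80 [0.51353849 0.01679136 0.125572  ] [[0.49898434 0.00450568 0.11639383]
 [0.51517676 0.0168323  0.1269011 ]
 [0.52347562 0.02869852 0.13044083]]
[0.51046571 0.01374741 0.17876554] 0.07511612352595762 [[ 9.998e-01  2.080e-02  6.000e-04]
 [ 2.080e-02 -9.998e-01  4.000e-04]
 [ 6.000e-04 -4.000e-04 -1.000e+00]]
999 [[0.49653984 0.00315075 0.12327916]
 [0.50969036 0.01527029 0.12891417]
 [0.52115765 0.02760693 0.13035519]]
```

The clip is home with its top at 77–78 mm, and the tool is over the knob. Descend and grip.

{"method": "move_arm", "body": {
  "fingers": [-1,-1,-1,-1,-1,0.5,1,1,1,1],
  "force": 45,
  "xyz": [
    [-0.06,0,0.6],
    [0,0,0.7],
    [0,0,0.7],
    [0,0,0.6],
    [0,0,0.6],
    [0,0,0],
    [0,0,0],
    [0,0,0],
    [0,0,0],
    [0,0,0]
  ],
  "rot": [
    [0,0,0],
    [0,0,0],
    [0,0,0],
    [0,0,0],
    [0,0,0],
    [0,0,0],
    [0,0,0],
    [0,0,0],
    [0,0,0],
    [0,0,0]
  ]
}}

```text
time_s: 7.85
position: [0.5094, 0.0137, 0.0993]
orientation: [1.0, 0.011, 0.001, 0.0]
contact_force: [-0.9, -0.4, 0.2]
width: 0.0602
grasp_force: 0.0
```

{"method": "move_arm", "body": {
  "fingers": [1,1,1,1],
  "xyz": [
    [0,0,0],
    [0,0,0],
    [0,0,0],
    [0,0,0]
  ],
  "rot": [
    [0,0,0],
    [0,0,0],
    [0,0,0],
    [0,0,0]
  ]
}}

```text
time_s: 8.25
position: [0.5088, 0.0139, 0.0984]
orientation: [1.0, 0.011, 0.0, -0.0]
contact_force: [-0.1, 4.5, -0.6]
width: 0.0282
grasp_force: 2.5
```

Knob gripped at 28.2 mm width. Let the grip build up, then pull up 14 mm slowly.

{"method": "move_arm", "body": {
  "fingers": [1,1,1,1,1,1,1,1,1,1],
  "xyz": [
    [0,0,0],
    [0,0,0],
    [0,0,0],
    [0,0,-0.1],
    [0,0,-0.1],
    [0,0,-0.1],
    [0,0,-0.1],
    [0,0,-0.1],
    [0,0,-0.06],
    [0,0,0]
  ],
  "rot": [
    [0,0,0],
    [0,0,0],
    [0,0,0],
    [0,0,0],
    [0,0,0],
    [0,0,0],
    [0,0,0],
    [0,0,0],
    [0,0,0],
    [0,0,0]
  ]
}}

```text
time_s: 9.25
position: [0.5087, 0.0139, 0.112]
orientation: [1.0, 0.011, -0.0, -0.0]
contact_force: [4.1, 1.4, -8.8]
width: 0.027
grasp_force: 45.0
```

{"method": "move_arm", "body": {
  "fingers": [1,1,1,1,1,1,1,1,1,1],
  "xyz": [
    [0,0.2,0],
    [0,0.4,0],
    [0,0.4,0],
    [0,0.4,0],
    [0,0.4,0],
    [0,0.4,0],
    [0,0.4,0],
    [0,0.4,0],
    [0,0.3,0],
    [0,0,0]
  ],
  "rot": [
    [0,0,0],
    [0,0,0],
    [0,0,0],
    [0,0,0],
    [0,0,0],
    [0,0,0],
    [0,0,0],
    [0,0,0],
    [0,0,0],
    [0,0,0]
  ]
}}

```text
time_s: 10.25
position: [0.5107, -0.0694, 0.112]
orientation: [1.0, 0.011, 0.0, 0.0]
contact_force: [5.6, -0.5, -9.7]
width: 0.0269
grasp_force: 45.0
```

```bash
python3 - <<'E'
from h import *
print(ctrl.observe()["position"])
C=cam("top");p,d=ctrl.snapshot("top");p2,d2=ctrl.snapshot("wrist")
cv2.imwrite("pics/t2.png",cv2.resize(p[195:265,225:425],None,fx=4,fy=4,interpolation=cv2.INTER_CUBIC));cv2.imwrite("pics/w2.png",p2)
C=cam("wrist");P=cloud(C,d2)
for lo,hi,r in((.066,.073,(-.25,.1)),(.074,.080,(-.2,.1))):
    m=(P[...,2]>lo)&(P[...,2]<hi)&(abs(P[...,0]-.51)<.018)&(P[...,1]>r[0])&(P[...,1]<r[1]);q=P[m]
    if len(q):print(lo,len(q),np.percentile(q,[1,50,99],axis=0))
E
```

```text
[ 0.51074262 -0.06939256  0.11196295]
0.066 11439 [[ 0.49236416 -0.17644748  0.0668097 ]
 [ 0.51088382 -0.00058667  0.06983825]
 [ 0.52763314  0.09805978  0.07133975]]
0.074 2911 [[ 0.49397915 -0.10332561  0.07445199]
 [ 0.51652159 -0.0675593   0.07582407]
 [ 0.52776243 -0.03435101  0.07809209]]
```

View pics/w2.png

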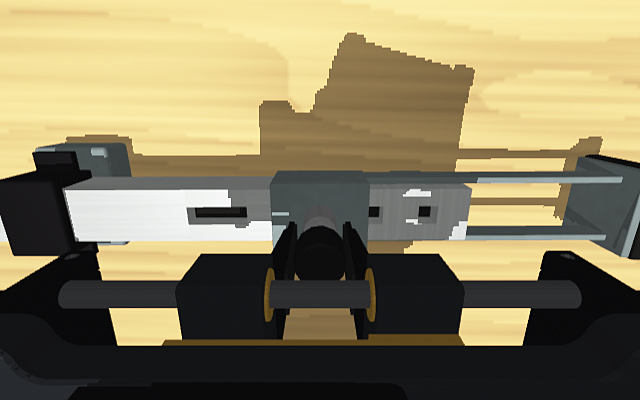

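The view shows the slot at columns ~195–247, hole 3 at (424,212), hole 2 half behind the sleeve's edge (sleeve at columns 271–368), and the knob in the fingers. I'll check the leg's position from these.

```bash
python3 - <<'E'
from h import *
C=cam("wrist");p=cv2.imread("pics/w2.png");g=cv2.cvtColor(p,cv2.COLOR_BGR2GRAY)
n,l,s,ce=cv2.connectedComponentsWithStats((g[195:230,150:450]<70).astype(np.uint8))
for i in range(1,n):
    if s[i,4]>25:
        a=s[i];u0,v=a[0]+150,ce[i][1]+195;u1=u0+a[2]
        print(a,ray(C,u0-.5,v,.07).round(4),ray(C,u1-.5,v,.07).round(4))
print(ray(C,270.5,185,.076),ray(C,368.5,185,.076))
E
```

```text
[121   8  19  15  49] [ 0.5111 -0.0329  0.07  ] [ 0.5114 -0.0468  0.07  ]
[268  11  13  11 129] [ 0.5146 -0.1406  0.07  ] [ 0.5148 -0.1502  0.07  ]
[ 45  12  52  11 532] [0.5098 0.0229 0.07  ] [ 0.5107 -0.0153  0.07  ]
[218  12  12  10 109] [ 0.5134 -0.104   0.07  ] [ 0.5136 -0.1128  0.07  ]
[122  25  26  10 105] [ 0.5008 -0.0334  0.07  ] [ 0.5013 -0.0527  0.07  ]
[192  26  14   9  86] [ 0.5017 -0.0854  0.07  ] [ 0.5019 -0.0959  0.07  ]
[157  30  27   5  90] [ 0.4996 -0.0594  0.07  ] [ 0.5    -0.0796  0.07  ]
[ 0.53363108 -0.03432435  0.076     ] [ 0.53517975 -0.10234234  0.076     ]
```

The hole is at about −0.068 and the sleeve's centre at −0.068, so they're aligned. Lower the plunger.

{"method": "move_arm", "body": {
  "fingers": [1,1,1,1,1,1,1,1,1,1],
  "xyz": [
    [0,0,0.1],
    [0,0,0.1],
    [0,0,0.1],
    [0,0,0.1],
    [0,0,0.1],
    [0,0,0.1],
    [0,0,0.1],
    [0,0,0.06],
    [0,0,0],
    [0,0,0]
  ],
  "rot": [
    [0,0,0],
    [0,0,0],
    [0,0,0],
    [0,0,0],
    [0,0,0],
    [0,0,0],
    [0,0,0],
    [0,0,0],
    [0,0,0],
    [0,0,0]
  ]
}}

```text
time_s: 11.35
position: [0.5109, -0.0688, 0.094]
orientation: [1.0, 0.011, 0.0, 0.0]
contact_force: [-0.2, -2.7, 3.8]
width: 0.0273
grasp_force: 45.0
```

{"method": "move_arm", "body": {
  "fingers": [1,1,1,1,1,1],
  "xyz": [
    [0,0,0.06],
    [0,0,0.06],
    [0,0,0],
    [0,0,0],
    [0,0,0],
    [0,0,0]
  ],
  "rot": [
    [0,0,0],
    [0,0,0],
    [0,0,0],
    [0,0,0],
    [0,0,0],
    [0,0,0]
  ]
}}

```text
time_s: 11.95
position: [0.5112, -0.0688, 0.0938]
orientation: [1.0, 0.011, 0.0, 0.0]
contact_force: [-8.6, -0.9, 18.1]
width: 0.0275
grasp_force: 45.0
```

```bash
python3 - <<'E'
from h import *
print(ctrl.observe()["position"])
p,d=ctrl.snapshot("scene");cv2.imwrite("pics/s3.png",p)
C=cam("wrist");p2,d2=ctrl.snapshot("wrist");P=cloud(C,d2);print("knob")
m=(P[...,2]>.115)&(P[...,2]<.135)&(abs(P[...,0]-.511)<.012)&(abs(P[...,1]+.069)<.010)
if m.sum():print(m.sum(),np.percentile(P[m],[2,50,98],axis=0))
m=(P[...,2]>.074)&(P[...,2]<.08)&(abs(P[...,0]-.53)<.005)&(abs(P[...,1]+.069)<.08)
if m.sum():print(m.sum(),np.percentile(P[m],[1,50,99],axis=0))
E
```

```text
[ 0.51119996 -0.0688246   0.0938465 ]
knob
1517 [[ 0.50332926 -0.07852854  0.11650121]
 [ 0.5143015  -0.0690461   0.12458032]
 [ 0.52284881 -0.05943314  0.12583188]]
1597 [[ 0.52508217 -0.10190967  0.07438381]
 [ 0.53004024 -0.06750405  0.0758606 ]
 [ 0.5349487  -0.03360374  0.07723003]]
```

View pics/s3.png

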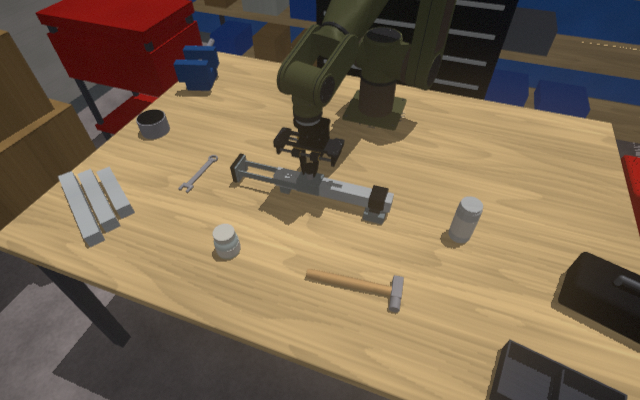

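The picture shows the leg slid out and the fingers on the knob at about (310,165). The clip is down at (378,200) and the bystanders haven't moved. The knob's top measures 125 mm, which is home, and the solid stop is felt at 18 N, so I'm handing in.

```bash
python3 -c "
from plant import ctrl
print(ctrl.sign_off())"
```

```text
the job is handed in; nothing more can be done
None
```

I handed the job in with the clip pressed home, the leg's pin fully down in the first hole and the fingers still holding the knob down; the bystanders were left where they were, but no verdict came back.

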